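# Take the test gauge off the air outlet

## Task

The small round pressure gauge is plugged into the spring-sleeve quick coupling on the air outlet. Push the coupling's blue-flanged sleeve down against its spring, gently and no harder than it takes to reach its stop, so that the gauge pops loose; then draw the gauge straight out so that the sleeve snaps back up, and stand it nipple-down, fully home, in the hole of the wooden block. Keep the gauge upright, never force the coupling, and leave the other things alone.

Things in the scene. Friction and masses are not known exactly. Their poses are not given: they have to be found in the camera images.
- coupler: Fixed air outlet: steel foot 96x86 mm, aluminium block 50 mm high, brass socket 29 mm across pointing up, rim 105 mm above the desk. Origin on the socket's axis at desk height, z up. Round the socket is the sleeve: knurled barrel 43 mm across, at its top a flat blue flange ring, 72 mm outer, 37 mm inner diameter, top 94 to 110 mm above the desk: it varies and is not measured, feel for it.
- sleeve (a joint): Travel of the sleeve down from its own rest, in m: 0 fully up, 0.010 at its rigid stop. Press straight down on the blue ring beside the gauge. Spring 4 N at first, 11 N at the stop; the lock opens only in the last 2 to 3 mm, and the gauge pops up. Let go then, the sleeve stays about 7 mm down, its jaws pinching the nipple, until the gauge is drawn out (drag up to 10 N); then it snaps to 0.
- gauge_case (a point): Centre of the gauge's black case (34 mm across, 16 mm tall, white dial on top): grip here from above. z: the gauge's axis, up. Below it a brass collar 30 mm across (8 to 13 mm below this point), then a steel nipple 18 mm across to 47 mm below. Plugged in, this point is 120 mm above the desk; popped up, 130 mm; nipple out of the coupling from 152 mm. About 0.1 kg.
- rest_hole0 (a point): Centre of the mouth of the hole in the fixed wooden parking block (80x80 mm, top 50 mm above the desk). Hole vertical, bevelled, 24 mm wide, 42 mm deep. With the gauge fully home its collar lies on the block and the case centre is 13 mm above this point.
- solder_reel: bystander: reel with green flanges, 60 mm across, 35 mm tall, standing on the desk; origin at its underside.
- glue_bottle: bystander: white bottle with orange nozzle, 148 mm tall; origin at its underside.
Things that resemble listed ones, but are neither listed nor needed, are in the scene too. Leave any green, purple or white look-alike of the coupler alone.

How it is judged (in metres and radians):
On the way, in this order (a step that is already met when the one before it is completed fails the run):
1. the sleeve is pushed back and the gauge has popped up out of the lock (value of joint sleeve above 0.006 m and z of gauge_case in the frame of coupler above 0.126 m and horizontal distance between gauge_case and coupler below 0.01 m), for 0.1 s.
2. the gauge is drawn clear of the coupling and the sleeve has snapped back up (value of joint sleeve below 0.0015 m and z of gauge_case in the frame of coupler above 0.152 m), for 0.1 s.
At the end, for the whole second after the job is handed in: The gauge stands upright (within 7 degrees) in the hole of the wooden block, on its axis within 6 mm and fully home within 3 mm, let go; the coupling's sleeve is fully up within 1.5 mm (horizontal distance between gauge_case and rest_hole0 below 0.006 m and z of gauge_case in the frame of rest_hole0 below 0.016 m and angle between gauge_case's own z axis and vertical below 0.12 rad and value of joint sleeve below 0.0015 m); the robot touches nothing.
It fails at once if the sleeve is pressed, or the rest of the coupling pressed or pulled, with more than 30 N (contact force between anything else and sleeve above 30 N or contact force between anything else and coupler above 30 N).
It fails at once if the gauge is tipped by more than 30 degrees (angle between gauge_case's own z axis and vertical above 0.52 rad).
It fails at once if a bystander is moved by more than 20 mm (distance of any of solder_reel, glue_bottle from where it was at the start of the episode above 0.02 m).
It also fails if it takes over 48 s, if anything falls off the work surface, if the arm or the gripper's body presses on something with over 40 N, if the wrist force passes 120 N, or if a joint passes its speed limit or range.

## Robot

A 6-joint arm with a two-finger parallel gripper is mounted at the origin on the work surface; the furniture and walls round the work are solid. World frame = base frame: x ahead of the robot, y to its left, z up, the work surface at z = 0. Lengths are in mm, angles in rad, forces in N, time in s.
With the tool pointing down it reaches from about 375 to 925 mm from the base axis. Payload 5.7 kg.
Tool frame: the origin (TCP) lies between the finger pads; the fingertips stand 22 mm ahead of it and the grasp point (between the pads) lies 3 mm ahead of it; z points along the fingers, x is the direction in which the jaws open and shut, and the axes are right-handed (so a half turn about z gives the same grasp; the last joint's range is limited). The gripper opens to 85 mm and grips with 20 to 120 N. Pads are 22 mm wide; open, the fingers measure 114 mm over their backs; the gripper's body (76 mm by 85 mm) begins 54 mm behind the grasp point. The pads swing forward as they close: fully open they stand 13 mm farther back than shut.
Start: joints at [-1.396, 0.359, 1.51, -0, 1.272, -0.115], TCP at [171.442, -574.955, 253.267] pointing down, gripper open.
Joint ranges: [-2.97, 2.97], [-1.01, 2.36], [0.21, 2.38], [-0.96, 4.11], [0.2, 2.71], [-2.98, 2.98]. Speed limits (rad/s): [2.39, 2.39, 3.14, 3.14, 3.14, 3.14].

## Interface

Orientations are given as a unit quaternion [x, y, z, w].
In Python, from rig import * gives the robot as it stands. The module is installed in compiled form; this text tells all that it offers.
- The arm moves only by the shell command python3 -m crank 'ROWS' [OPENING] [FORCE]. ROWS is a JSON object of lists of equal length, an entry for each row: "travel": the shift along the tool's x, y, z normalised to -1 to 1, where 1 is 0.05 m, a list of three; "rot": the turn, a rotation vector about the tool's x, y, z normalised to -1 to 1, where 1 is 360 degrees, a list of three. A call has 1 to 8 rows; each row shifts and turns the commanded pose from where the row before left it, along the tool's axes as they then stand; what a row does not reach is not made up. A row lasts 1/8 s, in which the tool goes at most 62.5 mm and 10.7 degrees, less where a joint would pass 70% of its speed; a pose out of reach is approached as far as the arm can. A call with a number of a shift or a turn outside -1 to 1 is refused whole. A call with a gripper value outside its range is refused whole. OPENING is the gripper command: -1 is fully open, 1 is shut, values between are in proportion, set as the call begins (- or left out, the last holds). The fingers move at their own pace and stop on an object; FORCE is the grip in N (left out, the last holds). Time passes only in rows, so rows that do not move let the fingers close. It gives the time, the measured TCP pose, the force and the opening at its end, in the units of the state.
- observe(): the state, without advancing time (a new reading comes with each control period).
- get_image(name): name is "side" or "top" or "wrist"; returns the picture (480x640x3 uint8, red, green, blue); there is no depth.
- camera_model(name): a dict with "fovy" (degrees; the focal length in pixels is half the picture's height over the tangent of half this angle, whatever the lens; pixels are square), "cx", "cy" (the principal point, pixels), "rvec" (rotation vector, rad) and "tvec" (3), from world to camera coordinates, as OpenCV has them. Camera axes: x right, y down, z forward; pixel columns grow to the right and rows downward; lengths in mm; the calibration is good to about 2 mm. A picture is of the moment at which its call begins: read the wrist's pose just before it. camera_model takes no time and is no camera call; for the wrist camera it gives the pose at the moment of the call.
- finish_job(): hands the job in, once; it reports no verdict.
The state is a dict: "time": time; "joint_pos": joint angles; "qvel": joint speeds; "joint_efforts": joint torques, N m; "eef_pos": TCP position; "tcp_rot": TCP orientation; "ft_force": force on the tool from outside, world axes, zero at the start; "torque": the same for the moment, N m; "opening": finger opening in mm.
Only numpy, scipy, OpenCV 4.12 (cv2) and the standard library are available. Lean on these libraries where they do the work, as an engineer would, in place of code of your own. Each camera call takes 0.05 s, during which the arm holds its last target.

## Working session

There is one attempt and no reset: what is moved stays moved. The work goes in short steps, Python scripts to look and compute and a shell command to move; the robot and the scene stay as the last step left them, time stands still between calls to the robot, and variables do not carry over. Pictures are saved under pics/ and viewed, and the job is handed in when it is done.

```bash
mkdir -p pics; ls; python3 - <<'E'
from rig import *
import cv2
s=observe(); print({k:s[k] for k in s})
for n in("side","top","wrist"):
    m=camera_model(n); print(n,m)
    cv2.imwrite(f"pics/{n}0.png",get_image(n)[:,:,::-1])
E
```

```text
pics
{'time': 0.0, 'joint_pos': array([-1.39608832e+00,  3.59566670e-01,  1.51142313e+00,  7.49734280e-06,
        1.27256315e+00, -1.15108999e-01]), 'qvel': array([-6.54547941e-04, -1.30797483e-03,  1.02189660e-03, -1.84582314e-06,
       -8.74760300e-04, -5.95323728e-04]), 'joint_efforts': array([ 8.33365702e-04, -5.27618802e+01, -2.78617913e+01, -6.54233736e-04,
        1.30832088e-02,  2.73119093e-05]), 'eef_pos': array([ 171.34128049, -574.33065099,  252.4204136 ]), 'tcp_rot': array([ 8.01802193e-01, -5.97588724e-01, -7.10956163e-04, -6.74719608e-04]), 'ft_force': array([ 0.47759124, -0.09828581,  0.20972497]), 'torque': array([0.0015504 , 0.0263713 , 0.03212351]), 'opening': 85.49243955695192}
side {'fovy': 50.821732954485164, 'cx': 318.83287310164997, 'cy': 235.08526090106943, 'rvec': array([ 2.08712229,  0.06543922, -0.01394538]), 'tvec': array([-466.74528665,   87.41065589, 1428.03639968])}
top {'fovy': 45.398456669794435, 'cx': 314.0154571272686, 'cy': 236.85098219811556, 'rvec': array([ 2.17507535, -2.20480122,  0.06593479]), 'tvec': array([  11.34962562,  488.82872753, 1291.68451617])}
wrist {'fovy': 60.51860466365869, 'cx': 319.5026160624733, 'cy': 239.9387522374436, 'rvec': array([-2.34585917,  1.7489665 ,  0.22932234]), 'tvec': array([-599.54633968,  -32.42525096,  377.89224979])}
```

View pics/side0.png

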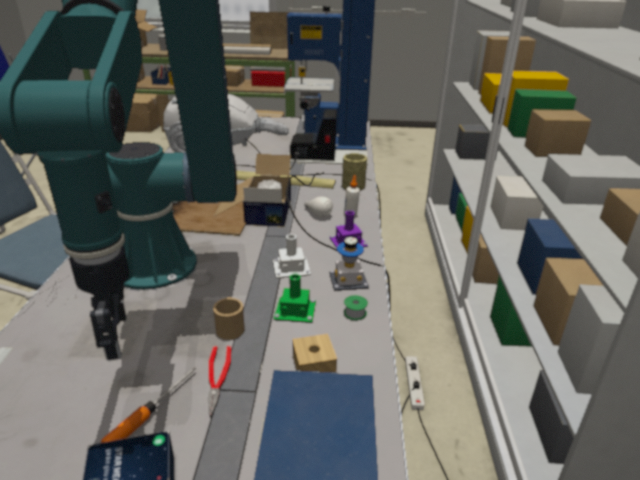

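View pics/top0.png

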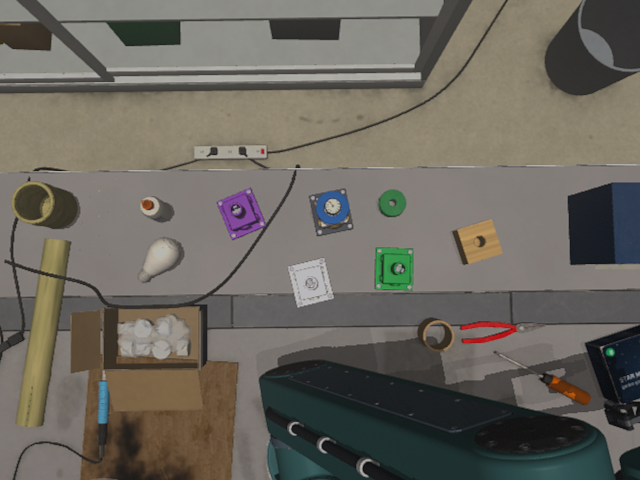

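View pics/wrist0.png

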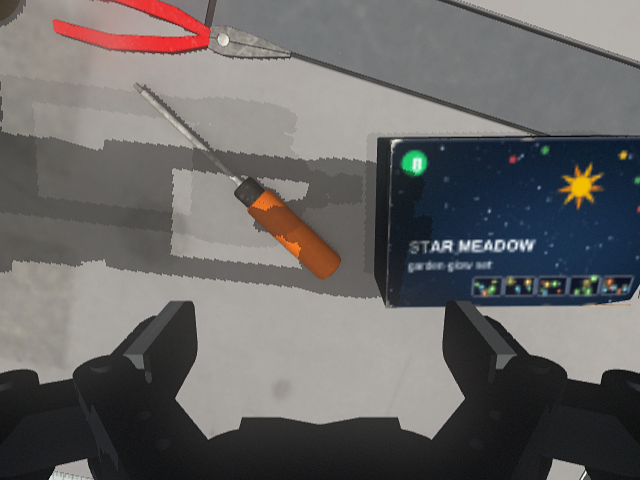

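The real coupler, with its blue ring, white dial and black case, is at top (333,208). The look-alikes are purple (240,212), white (311,283) and green (394,268). The wooden block's hole is at (480,241). Next I'll crop and measure.

```bash
cat > h.py <<'E'
import numpy as np, cv2
from rig import *
from scipy.spatial.transform import Rotation as R
def cam(n):
    m=camera_model(n); f=240/np.tan(np.radians(m["fovy"]/2))
    K=np.array([[f,0,m["cx"]],[0,f,m["cy"]],[0,0,1]])
    Rm=R.from_rotvec(m["rvec"]).as_matrix(); return K,Rm,m["tvec"]
def ray(c,p):
    K,Rm,t=c; d=Rm.T@np.linalg.solve(K,[p[0],p[1],1]); return -Rm.T@t,d
def plane(c,p,z):
    o,d=ray(c,p); return o+d*(z-o[2])/d[2]
def proj(c,X):
    K,Rm,t=c; q=K@(Rm@np.asarray(X,float)+t); return q[:2]/q[2]
def meet(c1,p1,c2,p2):
    o1,d1=ray(c1,p1);o2,d2=ray(c2,p2)
    s=np.linalg.lstsq(np.c_[d1,-d2],o2-o1,rcond=None)[0]
    a,b=o1+s[0]*d1,o2+s[1]*d2; return (a+b)/2,np.linalg.norm(a-b)
def blobs(mask,amin=20):
    n,l,st,ce=cv2.connectedComponentsWithStats(mask.astype(np.uint8))
    return [(ce[i].round(1),st[i].tolist()) for i in range(1,n) if st[i][4]>amin]
E
python3 - <<'E'
from h import *
t=cv2.imread("pics/top0.png"); s=cv2.imread("pics/side0.png")
a=cv2.resize(t[150:330,200:520],None,fx=2.5,fy=2.5,interpolation=cv2.INTER_CUBIC)
cv2.imwrite("pics/topcrop.png",a)
cv2.imwrite("pics/sidecrop.png",cv2.resize(s[200:380,260:420],None,fx=3.3,fy=3.3,interpolation=cv2.INTER_CUBIC))
ct=cam("top");cs=cam("side")
hsv=cv2.cvtColor(t,cv2.COLOR_BGR2HSV)
m=cv2.inRange(hsv,(100,120,80),(120,255,255)); m[:, :300]=0; m[:,400:]=0;m[:150]=0;m[260:]=0
print(blobs(m>0))
pt=cv2.findNonZero(m); print(cv2.minEnclosingCircle(pt))
(c,r)=cv2.minEnclosingCircle(pt); print([plane(ct,c,z).round(1) for z in(94,102,110)])
g=t[190:226,315:352]; 
w=np.zeros(t.shape[:2],bool); w[192:225,318:350]=((t.min(2)>150)&(hsv[...,1]<60))[192:225,318:350]
for b in blobs(w,8): print(b,plane(ct,b[0],128).round(1))
d=np.zeros(t.shape[:2],bool); d[210:270,450:510]=(t.max(2)<90)[210:270,450:510]
for b in blobs(d,8): print("hole",b,plane(ct,b[0],50).round(1))
E
```

```text
[(array([332. , 207.1]), [316, 191, 33, 33, 596])]
((332.033447265625, 206.9878387451172), 16.527896881103516)
[array([547.8, -34.9,  94. ]), array([546.9, -34.6, 102. ]), array([546. , -34.3, 110. ])]
(array([332.5, 205.8]), [326, 200, 13, 13, 102]) [546.4 -34.8 128. ]
hole (array([459.6, 247.2]), [452, 230, 16, 35, 173]) [ 459.5 -317.1   50. ]
hole (array([481.2, 240.8]), [477, 236, 8, 11, 49]) [ 473.  -365.3   50. ]
```

View pics/topcrop.png

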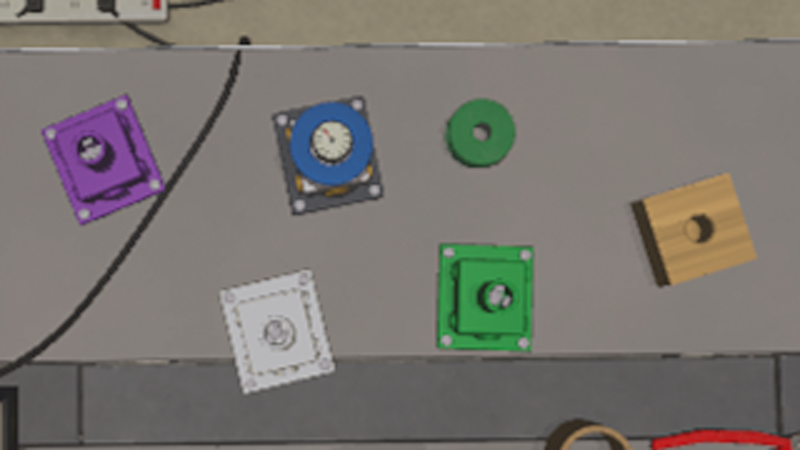

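View pics/sidecrop.png

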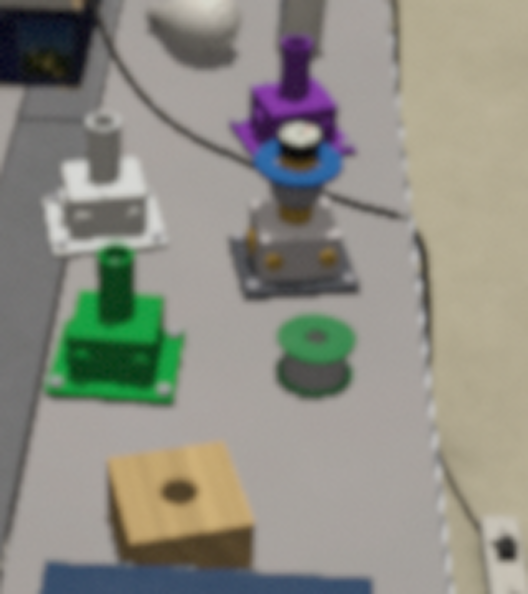

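```bash
python3 - <<'E'
from h import *
t=cv2.imread("pics/top0.png"); s=cv2.imread("pics/side0.png")
ct=cam("top");cs=cam("side"); cw=cam("wrist")
st=observe(); T=R.from_quat(st["tcp_rot"]).as_matrix()
C=-cw[1].T@cw[2]
print("wrist cam in tool",(T.T@(C-st["eef_pos"])).round(1),"fwd",(T.T@cw[1][2]).round(3),"camx",(T.T@cw[1][0]).round(3))
print("tool axes",T.T.round(3))
hs=cv2.cvtColor(s,cv2.COLOR_BGR2HSV)
w=np.zeros(s.shape[:2],bool);w[230:252,338:364]=((s.min(2)>140)&(hs[...,1]<70))[230:252,338:364]
for b in blobs(w,5): print("dial side",b)
b=max(blobs(w,5),key=lambda b:b[1][4])
print(meet(ct,(332.5,205.8),cs,b[0]), proj(cs,[546.4,-34.8,128]))
m=cv2.inRange(hs,(98,120,80),(122,255,255));m[:,:325]=0;m[:,375:]=0;m[:230]=0;m[270:]=0
pt=cv2.findNonZero(m);e=cv2.fitEllipse(cv2.convexHull(pt));print("ring side",e,meet(ct,(332.03,206.99),cs,e[0]))
d=np.zeros(s.shape[:2],bool);d[342:356,303:326]=(s.max(2)<110)[342:356,303:326]
for b in blobs(d,5): print("hole side",b,meet(ct,(479.5,241.1),cs,b[0]),plane(cs,b[0],50))
print("hole top",plane(ct,(479.5,241.1),50))
E
```

```text
wrist cam in tool [   0.5  -65.1 -120.2] fwd [0.    0.256 0.967] camx [ 1.  0. -0.]
tool axes [[ 0.286 -0.958 -0.001]
 [-0.958 -0.286 -0.   ]
 [-0.     0.001 -1.   ]]
dial side (array([362.9, 233.1]), [362, 230, 2, 8, 9])
dial side (array([350.5, 240. ]), [345, 237, 12, 7, 52])
(array([547.73576828, -34.62245798, 131.24703753]), np.float64(3.3825959755489117)) [349.27640432 241.14028816]
ring side ((349.68157958984375, 248.43186950683594), (15.965261459350586, 25.478137969970703), 91.65267944335938) (array([547.49248219, -34.4415932 , 105.58875945]), np.float64(2.0508554656280875))
hole side (array([313.9, 348.6]), [310, 346, 9, 6, 42]) (array([ 473.73829689, -361.23214237,   50.82301496]), np.float64(2.801659314575007)) [ 475.08744559 -360.18086593   50.        ]
hole top [ 472.38100161 -361.5633253    50.        ]
```

```bash
python3 -m crank '{"travel":[[-0.6,-0.75,0],[-0.6,-0.75,0],[-0.6,-0.75,0],[-0.6,-0.75,0],[-0.6,-0.75,0],[-0.6,-0.75,0],[-0.6,-0.75,0],[-0.6,-0.75,0]],"rot":[[0,0,0],[0,0,0],[0,0,0],[0,0,0],[0,0,0],[0,0,0],[0,0,0],[0,0,0]]}' -0.18 30
python3 -m crank '{"travel":[[-0.55,-0.7,0],[-0.55,-0.7,0],[-0.55,-0.7,0.1],[-0.55,-0.7,0.1],[-0.55,-0.7,0.1],[-0.55,-0.7,0.1],[0,0,0],[0,0,0]],"rot":[[0,0,0],[0,0,0],[0,0,0],[0,0,0],[0,0,0],[0,0,0],[0,0,0],[0,0,0]]}'
cat > w.py <<'E'
from h import *; import sys
st=observe(); T=R.from_quat(st["tcp_rot"]).as_matrix(); c=cam("wrist"); im=get_image("wrist")[:,:,::-1]
cv2.imwrite(f"pics/{sys.argv[1]}.png",im)
print("t",round(st["time"],2),"tcp",st["eef_pos"].round(1),"open",round(st["opening"],1),"F",st["ft_force"].round(2),"tilt",T[:,2].round(4))
tgt=np.array([float(v) for v in sys.argv[2:4]]+[0])
d=T.T@(tgt-st["eef_pos"]*[1,1,0]); print("units to target x,y",(d[:2]/50).round(3))
E
python3 w.py w1 547.2 -34.7
```

```text
time: 1.15
eef_pos: [391.0, -257.8, 253.3]
tcp_rot: [0.802, -0.598, -0.0, -0.0]
ft_force: [0.5, -0.5, 0.0]
opening: 50.2
time: 2.15
eef_pos: [543.8, -41.2, 233.0]
tcp_rot: [0.802, -0.597, -0.0, 0.0]
ft_force: [0.8, -0.6, 0.7]
opening: 50.2
t 2.15 tcp [543.8 -41.2 233. ] open 50.2 F [ 0.8  -0.57  0.73] tilt [-1.3e-03 -2.0e-04 -1.0e+00]
units to target x,y [-0.106 -0.102]
```

View pics/w1.png

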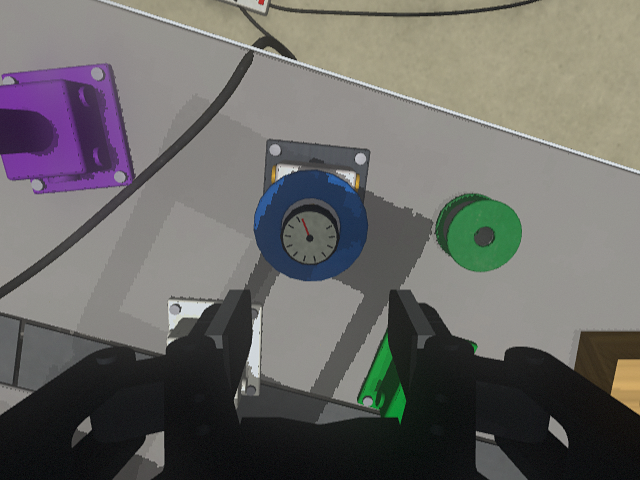

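The wrist view shows the dial at about (310,237) on the blue ring (310,225). The fingers are symmetric about column 320.

```bash
python3 - <<'E'
from h import *
t=cv2.imread("pics/w1.png"); c=cam("wrist"); st=observe()
h=cv2.cvtColor(t,cv2.COLOR_BGR2HSV)
m=cv2.inRange(h,(98,120,40),(122,255,255));m[:,:235]=0;m[:,385:]=0;m[:155]=0;m[295:]=0
hull=cv2.convexHull(cv2.findNonZero(m)); e=cv2.fitEllipse(hull); print(e)
for z in(98,102,106): print(z,plane(c,e[0],z).round(1),"diam",np.linalg.norm(plane(c,(e[0][0]-max(e[1])/2,e[0][1]),z)-plane(c,(e[0][0]+max(e[1])/2,e[0][1]),z)).round(1))
w=np.zeros(t.shape[:2],np.uint8);w[200:275,275:345]=((t.min(2)>110)&(h[...,1]<50))[200:275,275:345]*255
n,l,sx,ce=cv2.connectedComponentsWithStats(w);k=1+np.argmax(sx[1:,4]);pts=cv2.findNonZero((l==k).astype(np.uint8))
e=cv2.fitEllipse(cv2.convexHull(pts));print(e)
X=plane(c,e[0],128);print(X.round(1)); T=R.from_quat(st["tcp_rot"]).as_matrix();print("units",(T.T@(X-st["eef_pos"])/50).round(3))
E
```

```text
((310.3368225097656, 225.0393829345703), (110.38761901855469, 113.51982879638672), 98.20658874511719)
98 [549.  -34.6  98. ] diam 72.2
102 [549.9 -34.4 102. ] diam 71.1
106 [550.8 -34.2 106. ] diam 70.0Traceback (most recent call last):
  File "<stdin>", line 9, in <module>
cv2.error: OpenCV(4.12.0) /io/opencv/modules/imgproc/src/shapedescr.cpp:361: error: (-201:Incorrect size of input array) There should be at least 5 points to fit the ellipse in function 'fitEllipseNoDirect'
```

```bash
python3 - <<'E'
from h import *
t=cv2.imread("pics/w1.png"); c=cam("wrist"); st=observe()
print(t[237,280:342:4].tolist())
h=cv2.cvtColor(t,cv2.COLOR_BGR2HSV)
w=np.zeros(t.shape[:2],np.uint8);w[195:275,275:345]=((h[...,1]<110)&(t.min(2)>85))[195:275,275:345]*255
print(blobs(w>0,15))
n,l,sx,ce=cv2.connectedComponentsWithStats(w);k=1+np.argmax(sx[1:,4]);pts=cv2.findNonZero((l==k).astype(np.uint8))
e=cv2.fitEllipse(cv2.convexHull(pts));print(e)
X=plane(c,e[0],128);print(X.round(1)); T=R.from_quat(st["tcp_rot"]).as_matrix();print("units",(T.T@(X-st["eef_pos"])/50).round(3))
E
```

```text
[[50, 40, 37], [101, 110, 106], [91, 98, 97], [93, 102, 99], [94, 102, 100], [100, 110, 105], [97, 106, 102], [37, 34, 32], [31, 29, 26], [92, 101, 97], [98, 107, 103], [95, 103, 99], [88, 96, 93], [60, 63, 59], [61, 64, 61], [77, 49, 28]]
[(array([304.4, 202.9]), [289, 199, 35, 11, 98]), (array([285.8, 214.8]), [283, 211, 8, 10, 17]), (array([309.5, 236.9]), [283, 212, 53, 51, 1859])]
((309.3424377441406, 237.03244018554688), (50.61824035644531, 52.829551696777344), 95.33020782470703)
[548.9 -34.7 128. ]
units [-0.105 -0.141  2.103]
```

```bash
python3 -m crank '{"travel":[[-0.105,-0.125,0.2],[0,0,0.45],[0,0,0.45],[0,0,0.35],[0,0,0],[0,0,0]],"rot":[[0,0,0],[0,0,0],[0,0,0],[0,0,0],[0,0,0],[0,0,0]]}'
python3 w.py w2 548 -34.7; python3 - <<'E'
from h import *
cv2.imwrite("pics/s2.png",cv2.resize(get_image("side")[160:320,250:450,::-1],None,fx=4,fy=3.75*4/3.75,interpolation=cv2.INTER_CUBIC)[:600])
E
```

```text
time: 2.95
eef_pos: [549.1, -34.6, 161.2]
tcp_rot: [0.802, -0.598, 0.0, -0.0]
ft_force: [-0.8, -0.4, 0.4]
opening: 50.1
t 2.95 tcp [549.1 -34.6 161.2] open 50.1 F [-0.84 -0.39  0.43] tilt [ 5.e-04  0.e+00 -1.e+00]
units to target x,y [-0.005  0.023]
```

View pics/w2.png

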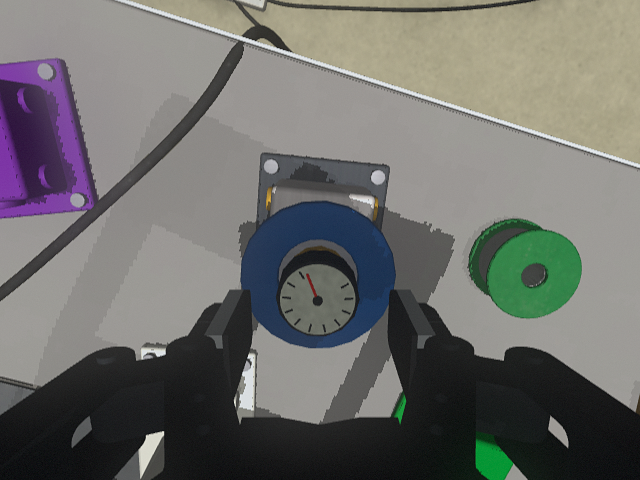

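View pics/s2.png

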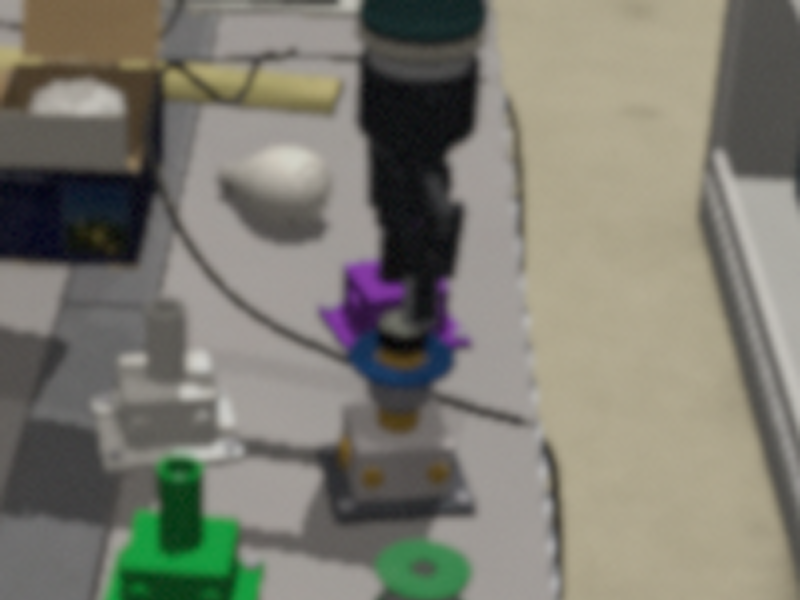

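```bash
python3 -m crank '{"travel":[[-0.01,0.02,0.15],[0,0,0.15],[0,0,0.1],[0,0,0],[0,0,0]],"rot":[[0,0,0],[0,0,0],[0,0,0],[0,0,0],[0,0,0]]}'
python3 w.py w3 548 -34.7
```

```text
time: 3.68
eef_pos: [547.9, -34.1, 140.8]
tcp_rot: [0.802, -0.598, -0.0, -0.0]
ft_force: [0.3, 0.5, 0.1]
opening: 50.0
t 3.67 tcp [547.9 -34.1 140.8] open 50.0 F [0.26 0.46 0.12] tilt [-0.e+00  1.e-04 -1.e+00]
units to target x,y [0.012 0.002]
```

View pics/w3.png

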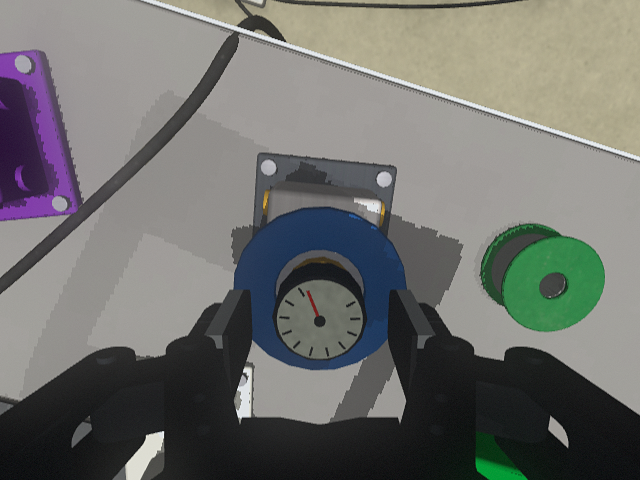

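The dial (320,320) is centred between the fingers. Next I'll feel downward for the ring.

```bash
for i in 1; do python3 -m crank '{"travel":[[0,0,0.03],[0,0,0.03],[0,0,0.03],[0,0,0.03]],"rot":[[0,0,0],[0,0,0],[0,0,0],[0,0,0]]}'; python3 -m crank '{"travel":[[0,0,0.02],[0,0,0.02],[0,0,0.02]],"rot":[[0,0,0],[0,0,0],[0,0,0]]}'; done
```

```text
time: 4.22
eef_pos: [547.8, -34.1, 134.7]
tcp_rot: [0.802, -0.598, -0.0, -0.0]
ft_force: [0.6, 0.1, 0.4]
opening: 50.1
time: 4.6
eef_pos: [547.9, -34.1, 131.8]
tcp_rot: [0.802, -0.598, -0.0, -0.0]
ft_force: [0.5, -0.2, 0.4]
opening: 50.2
```

```bash
python3 -m crank '{"travel":[[0,0,0.02],[0,0,0.02],[0,0,0.02]],"rot":[[0,0,0],[0,0,0],[0,0,0]]}'
```

```text
time: 4.97
eef_pos: [547.8, -34.1, 128.7]
tcp_rot: [0.802, -0.598, -0.0, -0.0]
ft_force: [-0.4, -0.3, -0.4]
opening: 50.3
```

```bash
python3 -m crank '{"travel":[[0,0,0.02],[0,0,0.02],[0,0,0.02]],"rot":[[0,0,0],[0,0,0],[0,0,0]]}'
```

```text
time: 5.35
eef_pos: [547.8, -34.1, 125.8]
tcp_rot: [0.802, -0.598, -0.0, -0.0]
ft_force: [0.1, -0.6, -0.4]
opening: 50.3
```

```bash
python3 -m crank '{"travel":[[0,0,0.02],[0,0,0.02],[0,0,0.02]],"rot":[[0,0,0],[0,0,0],[0,0,0]]}'
```

```text
time: 5.72
eef_pos: [547.9, -34.1, 123.1]
tcp_rot: [0.802, -0.598, 0.0, -0.0]
ft_force: [-0.8, 0.7, 6.6]
opening: 50.7
```

```bash
python3 w.py w4 548 -34.7
```

```text
t 5.72 tcp [547.9 -34.1 123.1] open 50.7 F [-0.76  0.7   6.57] tilt [ 1.e-04  1.e-04 -1.e+00]
units to target x,y [0.012 0.001]
```

View pics/w4.png

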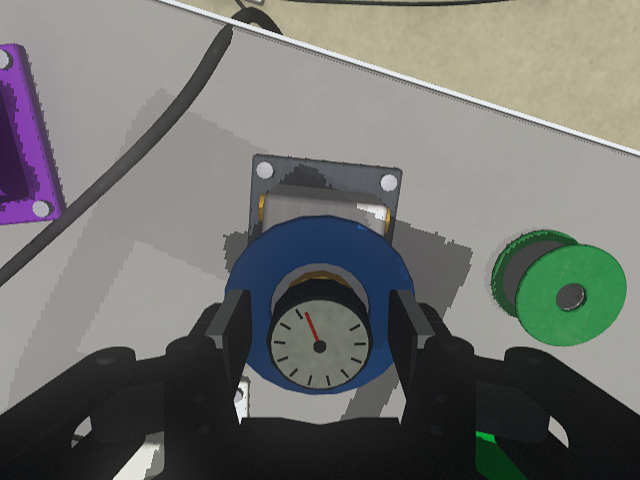

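Contact at 6.6 N, so the spring has started to move. I'll continue in small steps.

```bash
python3 -m crank '{"travel":[[0,0,0.02],[0,0,0.02],[0,0,0.02]],"rot":[[0,0,0],[0,0,0],[0,0,0]]}'
```

```text
time: 6.15
eef_pos: [547.9, -34.1, 120.6]
tcp_rot: [0.802, -0.598, 0.0, -0.0]
ft_force: [-2.3, 0.3, 7.4]
opening: 50.1
```

```bash
python3 -m crank '{"travel":[[0,0,0.02],[0,0,0.02]],"rot":[[0,0,0],[0,0,0]]}'
```

```text
time: 6.4
eef_pos: [547.9, -34.1, 118.7]
tcp_rot: [0.802, -0.598, 0.0, -0.0]
ft_force: [-2.9, -1.4, 10.3]
opening: 50.4
```

```bash
python3 -m crank '{"travel":[[0,0,0.02]],"rot":[[0,0,0]]}'
```

```text
time: 6.52
eef_pos: [547.9, -34.1, 117.7]
tcp_rot: [0.802, -0.598, 0.0, -0.0]
ft_force: [-2.9, 0.2, 10.1]
opening: 50.3
```

```bash
python3 -m crank '{"travel":[[0,0,0.02]],"rot":[[0,0,0]]}'
```

```text
time: 6.65
eef_pos: [547.9, -34.1, 116.7]
tcp_rot: [0.802, -0.598, 0.0, -0.0]
ft_force: [-2.9, -0.2, 8.4]
opening: 50.7
```

```bash
python3 w.py w5 548 -34.7
```

```text
t 6.65 tcp [547.9 -34.1 116.7] open 50.7 F [-2.93 -0.22  8.39] tilt [ 4.e-04  0.e+00 -1.e+00]
units to target x,y [0.013 0.001]
```

View pics/w5.png

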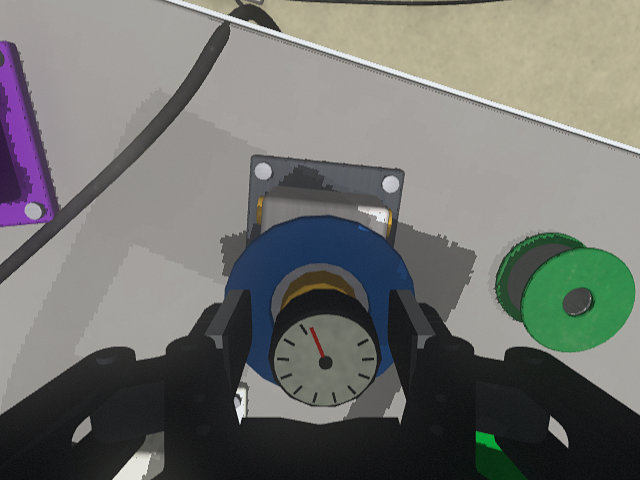

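The dial is at (325,362) and its size fits a gauge that hasn't popped yet. Force is about 9 N and nowhere near the stop, so I'll continue.

```bash
python3 -m crank '{"travel":[[0,0,0.02]],"rot":[[0,0,0]]}'
```

```text
time: 6.82
eef_pos: [547.9, -34.1, 115.6]
tcp_rot: [0.802, -0.598, 0.0, -0.0]
ft_force: [-2.3, 1.0, 8.9]
opening: 50.3
```

```bash
python3 w.py w6 548 -34.7
```

```text
t 6.83 tcp [547.9 -34.1 115.6] open 50.3 F [-2.29  0.99  8.95] tilt [ 3.e-04  0.e+00 -1.e+00]
units to target x,y [0.013 0.001]
```

View pics/w6.png

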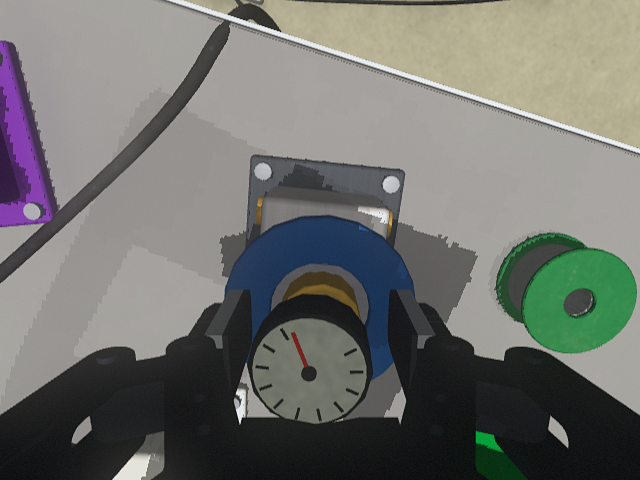

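The gauge has popped: its dial grew to about 120 px wide at (309,374). I'll hold briefly and check its height.

```bash
python3 -m crank '{"travel":[[0,0,0],[0,0,0]],"rot":[[0,0,0],[0,0,0]]}'; python3 w.py w7 548 -34.7
cat > d.py <<'E'
from h import *; import sys
t=cv2.imread(f"pics/{sys.argv[1]}.png"); c=cam("wrist")
x0,x1,y0,y1=map(int,sys.argv[2:6])
h=cv2.cvtColor(t,cv2.COLOR_BGR2HSV); w=np.zeros(t.shape[:2],np.uint8)
w[y0:y1,x0:x1]=((h[...,1]<90)&(t.min(2)>85))[y0:y1,x0:x1]*255
n,l,sx,ce=cv2.connectedComponentsWithStats(w);k=1+np.argmax(sx[1:,4]);pts=cv2.findNonZero((l==k).astype(np.uint8))
e=cv2.fitEllipse(cv2.convexHull(pts));print("dial",np.round(e[0],1),np.round(e[1],1))
st=observe();T=R.from_quat(st["tcp_rot"]).as_matrix()
for z in map(float,sys.argv[6:]):
    X=plane(c,e[0],z); Y=plane(c,(e[0][0]+max(e[1])/2,e[0][1]),z); print(z,X.round(1),"dia",(2*np.linalg.norm(X-Y)).round(1),"tool mm",(T.T@(X-st["eef_pos"])).round(1))
E
python3 d.py w7 235 390 300 440 128 134 138; python3 d.py w1 275 345 205 275 128
```

```text
time: 7.12
eef_pos: [547.9, -34.1, 115.6]
tcp_rot: [0.802, -0.598, 0.0, -0.0]
ft_force: [-2.4, 0.2, 7.5]
opening: 50.7
t 7.12 tcp [547.9 -34.1 115.6] open 50.7 F [-2.43  0.17  7.48] tilt [ 3.e-04 -0.e+00 -1.e+00]
units to target x,y [0.013 0.001]
dial [306.9 368.3] [104.6 114.3]
128.0 [544.3 -31.8 128. ] dia 33.8 tool mm [ -3.2   2.8 -12.4]
134.0 [547.9 -30.9 134. ] dia 31.9 tool mm [ -3.   -1.  -18.4]
138.0 [550.4 -30.3 138. ] dia 30.7 tool mm [ -2.9  -3.5 -22.4]
dial [309.3 237. ] [50.6 52.8]
128.0 [583.  -21.3 128. ] dia 14.3 tool mm [ -2.3 -37.3 -12.4]
```

View pics/w7.png

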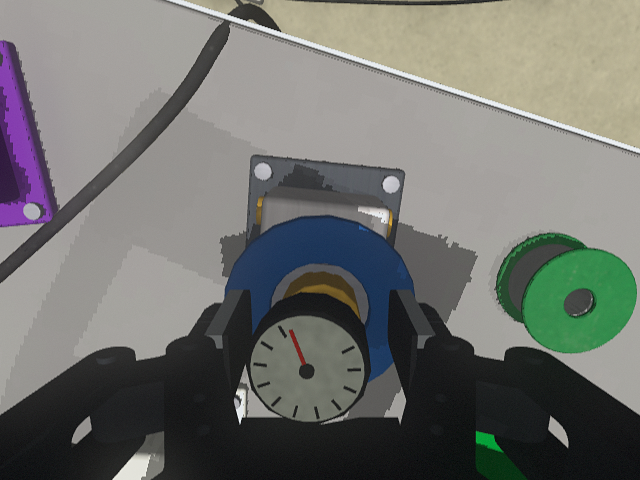

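The gauge has popped, leaning about 3 mm toward the left finger. I'll raise the tool clear of the ring to grasp height and look again.

```bash
python3 -m crank '{"travel":[[0,0,-0.05],[0,0,-0.12],[0,0,-0.12],[0,0,-0.12],[0,0,-0.12],[0,0,0]],"rot":[[0,0,0],[0,0,0],[0,0,0],[0,0,0],[0,0,0],[0,0,0]]}'; python3 w.py w8 548 -34.7
python3 d.py w8 235 390 270 400 134 138; python3 - <<'E'
from h import *
cv2.imwrite("pics/s8.png",cv2.resize(get_image("side")[200:300,290:410,::-1],None,fx=6,fy=6,interpolation=cv2.INTER_CUBIC))
E
```

```text
time: 7.92
eef_pos: [548.3, -34.2, 142.0]
tcp_rot: [0.802, -0.598, 0.001, -0.0]
ft_force: [0.3, 0.0, -0.7]
opening: 50.4
t 7.92 tcp [548.3 -34.2 142. ] open 50.4 F [ 0.34  0.05 -0.69] tilt [ 1.2e-03 -1.0e-04 -1.0e+00]
units to target x,y [0.009 0.008]
dial [311.  406.3] [153.  297.9]
134.0 [517.8 -40.4 134. ] dia 107.3 tool mm [-2.6 30.8  7.6]
138.0 [520.7 -39.6 138. ] dia 103.9 tool mm [-2.5 27.8  3.6]
```

View pics/w8.png

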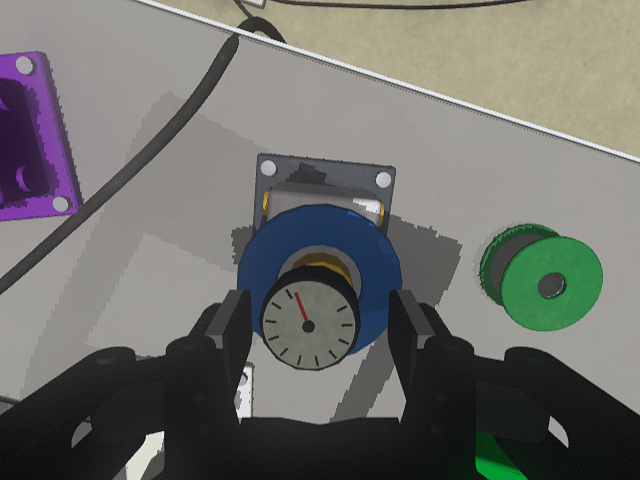

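View pics/s8.png

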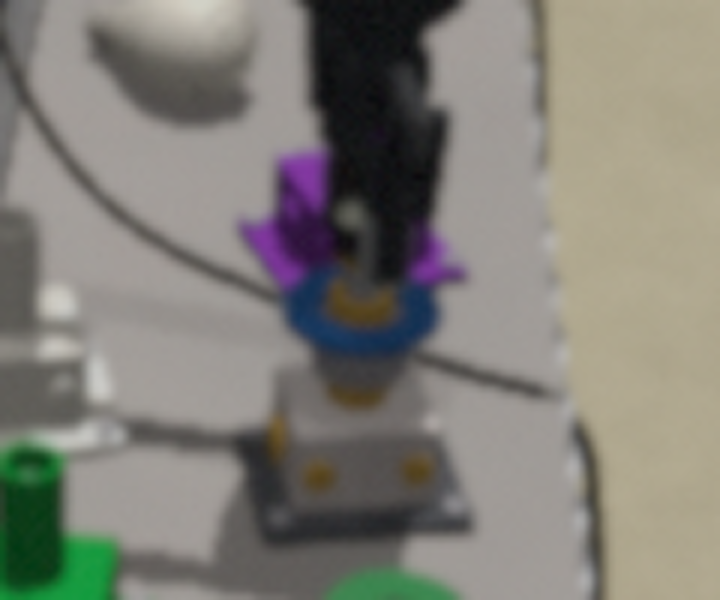

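The sleeve is still down and the gauge has popped, leaning about 3 mm left (dial 310,322, ring centre 319,286). I'll close slowly around the coupling axis, which squares it up.

```bash
python3 -m crank '{"travel":[[0,0,0],[0,0,0],[0,0,0]],"rot":[[0,0,0],[0,0,0],[0,0,0]]}' 0.08 20; python3 -m crank '{"travel":[[0,0,0],[0,0,0]],"rot":[[0,0,0],[0,0,0]]}' 0.14 20;  python3 -m crank '{"travel":[[0,0,0],[0,0,0],[0,0,0],[0,0,0]],"rot":[[0,0,0],[0,0,0],[0,0,0],[0,0,0]]}' 0.5 20;python3 w.py w9 548 -34.7
```

```text
time: 8.4
eef_pos: [547.7, -34.0, 141.2]
tcp_rot: [0.802, -0.598, -0.0, 0.0]
ft_force: [-0.6, 0.5, 0.4]
opening: 39.0
time: 8.65
eef_pos: [547.7, -34.0, 141.3]
tcp_rot: [0.802, -0.598, -0.0, 0.0]
ft_force: [0.1, 0.8, -0.2]
opening: 36.7
time: 9.15
eef_pos: [547.7, -34.0, 141.3]
tcp_rot: [0.802, -0.598, -0.0, -0.0]
ft_force: [-0.4, 1.3, 1.4]
opening: 33.3
t 9.15 tcp [547.7 -34.  141.3] open 33.3 F [-0.41  1.33  1.43] tilt [-2.e-04  2.e-04 -1.e+00]
units to target x,y [ 0.015 -0.002]
```

View pics/w9.png

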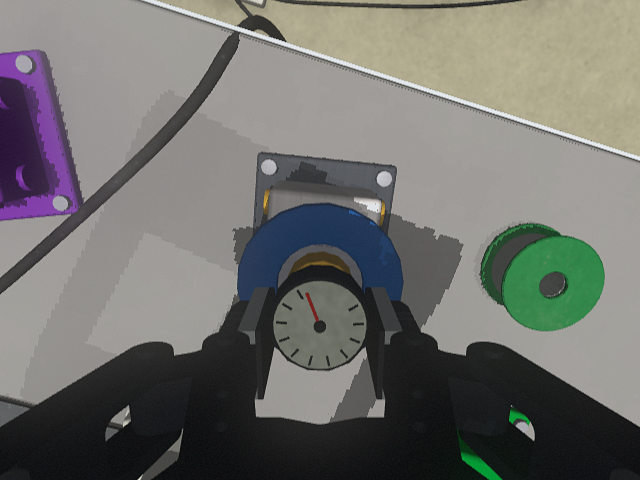

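The gauge is held at 33.3 mm, centred at (320,326), with small lateral forces. I'll firm up the grip and draw straight up.

```bash
python3 -m crank '{"travel":[[0,0,0],[0,0,0],[0,0,-0.03],[0,0,-0.04],[0,0,-0.04]],"rot":[[0,0,0],[0,0,0],[0,0,0],[0,0,0],[0,0,0]]}' 0.6 45
```

```text
time: 9.82
eef_pos: [547.4, -34.1, 146.3]
tcp_rot: [0.802, -0.598, -0.001, 0.0]
ft_force: [-0.1, 0.7, -11.1]
opening: 32.3
```

```bash
python3 w.py w10 548 -34.7
```

```text
t 9.82 tcp [547.4 -34.1 146.3] open 32.3 F [ -0.09   0.75 -11.12] tilt [-1.3e-03  2.0e-04 -1.0e+00]
units to target x,y [ 0.016 -0.009]
```

View pics/w10.png

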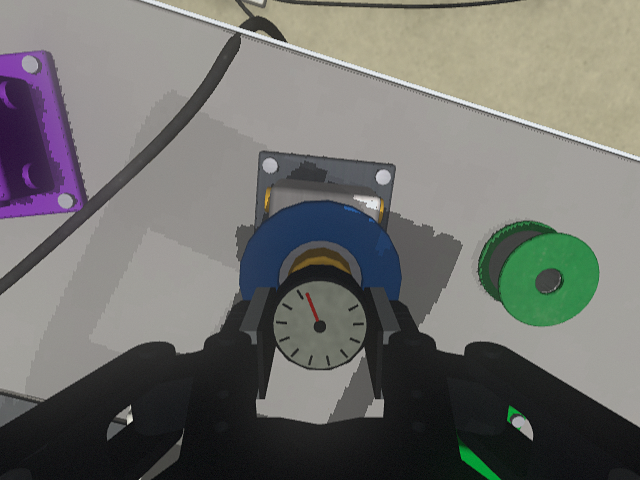

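The dial stays at (320,326) in the hand at −11 N, so the gauge is being drawn out without slipping. I'll continue up.

```bash
python3 -m crank '{"travel":[[0,0,-0.06],[0,0,-0.06],[0,0,-0.06],[0,0,-0.06],[0,0,-0.06],[0,0,-0.06],[0,0,-0.06],[0,0,-0.06]],"rot":[[0,0,0],[0,0,0],[0,0,0],[0,0,0],[0,0,0],[0,0,0],[0,0,0],[0,0,0]]}'; python3 -m crank '{"travel":[[0,0,-0.2],[0,0,-0.2],[0,0,-0.2],[0,0,0],[0,0,0]],"rot":[[0,0,0],[0,0,0],[0,0,0],[0,0,0],[0,0,0]]}'
python3 w.py w11 473.3 -361; python3 - <<'E'
from h import *
cv2.imwrite("pics/s11.png",cv2.resize(get_image("side")[180:300,280:430,::-1],None,fx=5,fy=5,interpolation=cv2.INTER_CUBIC))
E
```

```text
time: 10.88
eef_pos: [547.8, -34.1, 171.0]
tcp_rot: [0.802, -0.598, -0.0, -0.0]
ft_force: [1.1, 0.7, -0.7]
opening: 32.5
time: 11.5
eef_pos: [547.7, -34.1, 200.8]
tcp_rot: [0.802, -0.598, -0.0, -0.0]
ft_force: [0.5, 0.0, -0.9]
opening: 32.3
t 11.5 tcp [547.7 -34.1 200.8] open 32.3 F [ 0.46  0.05 -0.92] tilt [-1.e-04  1.e-04 -1.e+00]
units to target x,y [5.841 3.295]
```

View pics/w11.png

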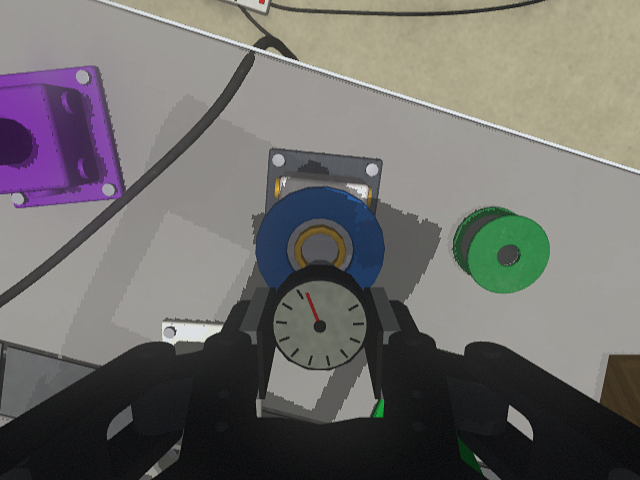

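View pics/s11.png

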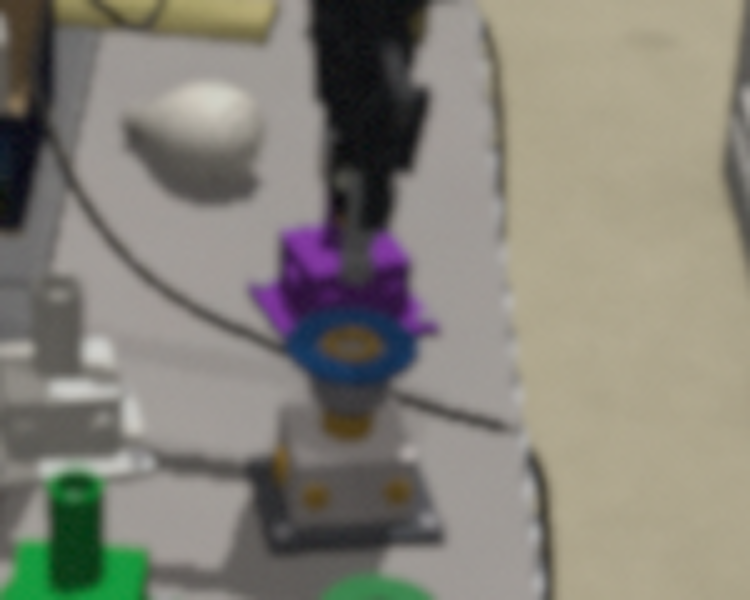

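The gauge is out. The coupling shows its empty socket (320,247) and the ring is up. Next I'll go near the block and measure the hole with the wrist camera.

```bash
python3 -m crank '{"travel":[[0.6,0.3,0],[0.9,0.45,0],[0.9,0.45,0],[0.9,0.45,0],[0.9,0.45,0],[0.9,0.45,0],[0.7,0.4,0],[0,0,0]],"rot":[[0,0,0],[0,0,0],[0,0,0],[0,0,0],[0,0,0],[0,0,0],[0,0,0],[0,0,0]]}'; python3 -m crank '{"travel":[[0,0,0.2],[0,0,0.2],[0,0,0],[0,0,0]],"rot":[[0,0,0],[0,0,0],[0,0,0],[0,0,0]]}'
python3 w.py w12 473.3 -361
```

```text
time: 12.6
eef_pos: [488.6, -357.1, 200.3]
tcp_rot: [0.801, -0.599, 0.0, 0.0]
ft_force: [1.4, 0.5, -1.4]
opening: 32.4
time: 13.1
eef_pos: [489.6, -353.5, 180.7]
tcp_rot: [0.802, -0.597, -0.0, -0.0]
ft_force: [-0.6, 0.3, -0.4]
opening: 32.1
t 13.1 tcp [ 489.6 -353.5  180.7] open 32.1 F [-0.56  0.33 -0.36] tilt [-2.e-04  3.e-04 -1.e+00]
units to target x,y [0.051 0.355]
```

View pics/w12.png

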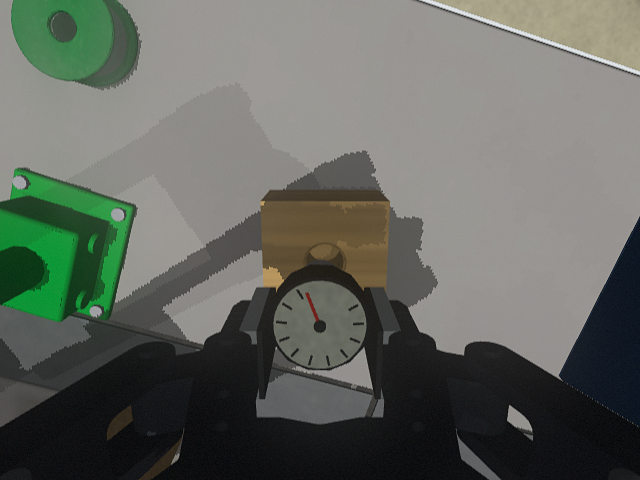

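```bash
python3 -m crank '{"travel":[[0.03,0.2,0],[0.02,0.17,0],[0,0,0],[0,0,0]],"rot":[[0,0,0],[0,0,0],[0,0,0],[0,0,0]]}'
python3 w.py w13 473.3 -361; python3 - <<'E'
from h import *
t=cv2.imread("pics/w13.png")
cv2.imwrite("pics/w13c.png",cv2.resize(t[140:380,240:440],None,fx=2.5,fy=2.5,interpolation=cv2.INTER_CUBIC))
E
```

```text
time: 13.65
eef_pos: [472.3, -362.1, 180.9]
tcp_rot: [0.802, -0.598, 0.0, -0.0]
ft_force: [0.1, 1.0, -0.7]
opening: 32.5
t 13.65 tcp [ 472.3 -362.1  180.9] open 32.5 F [ 0.09  0.97 -0.66] tilt [ 3.e-04 -0.e+00 -1.e+00]
units to target x,y [-0.014 -0.026]
```

View pics/w13c.png

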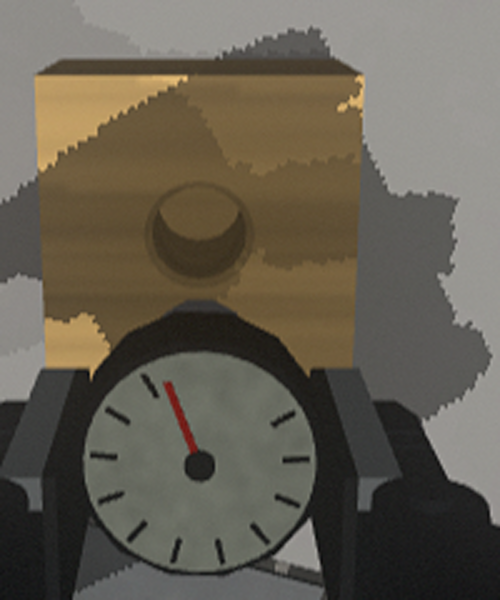

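Hole bevel centre is at (320,233) and the dial centre at (320,325). I'll convert both to tool-frame positions.

```bash
python3 - <<'E'
from h import *
c=cam("wrist");st=observe();T=R.from_quat(st["tcp_rot"]).as_matrix();p=st["eef_pos"]
H=plane(c,(320,233.2),50);D=plane(c,(320,325.2),p[2]-3.3)
print("hole",H.round(1),"dia bevel",np.linalg.norm(plane(c,(298.4,233),50)-plane(c,(341.6,233),50)).round(1),"block w",np.linalg.norm(plane(c,(254.4,170),50)-plane(c,(385.6,170),50)).round(1))
print("dial",D.round(1),"dia",np.linalg.norm(plane(c,(273.5,325),p[2]-3.3)-plane(c,(366.5,325),p[2]-3.3)).round(1))
print("shift units",(T.T@(H-D)/50).round(3),"tool D",(T.T@(D-p)).round(2))
E
```

```text
hole [ 475.4 -361.9   50. ] dia bevel 27.2 block w 79.3
dial [ 475.8 -361.6  177.6] dia 30.6
shift units [0.004 0.009 2.552] tool D [ 0.62 -3.33  3.3 ]
```

```bash
python3 -m crank '{"travel":[[0.004,0.01,0.2],[0,0,0.35],[0,0,0.35],[0,0,0.25],[0,0,0.1],[0,0,0],[0,0,0]],"rot":[[0,0,0],[0,0,0],[0,0,0],[0,0,0],[0,0,0],[0,0,0],[0,0,0]]}'
python3 w.py w14 472.1 -362; python3 - <<'E'
from h import *
t=cv2.imread("pics/w14.png"); s=get_image("side")[:,:,::-1]
a=cv2.resize(t[100:380,220:420],(400,560),interpolation=cv2.INTER_CUBIC);b=cv2.resize(s[270:410,265:365],(400,560),interpolation=cv2.INTER_CUBIC)
cv2.imwrite("pics/c14.png",np.hstack([a,b]))
E
```

```text
time: 14.58
eef_pos: [472.3, -362.5, 118.7]
tcp_rot: [0.802, -0.598, 0.0, 0.0]
ft_force: [0.8, 0.3, -0.2]
opening: 32.2
t 14.57 tcp [ 472.3 -362.5  118.7] open 32.2 F [ 0.8   0.31 -0.2 ] tilt [ 6.e-04 -6.e-04 -1.e+00]
units to target x,y [-0.01  0.  ]
```

View pics/c14.png

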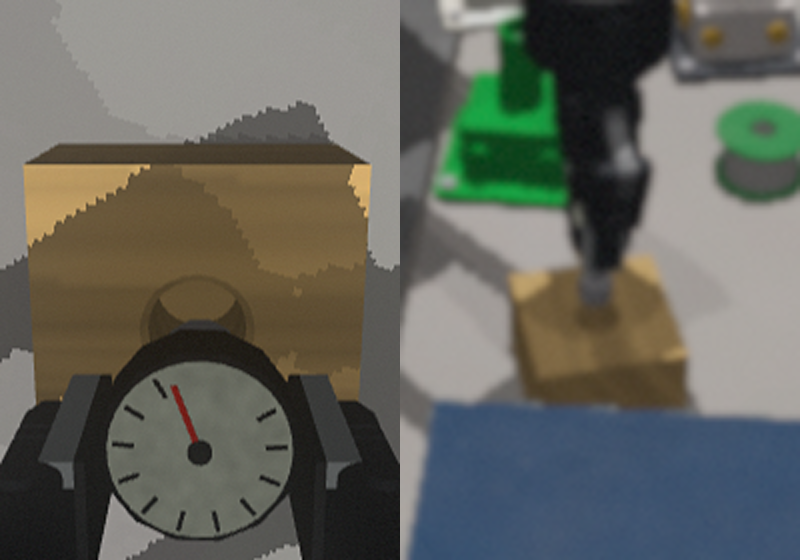

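```bash
python3 - <<'E'
from h import *
s=get_image("side")[:,:,::-1]; cv2.imwrite("pics/s15.png",s)
c=cam("side"); b=cv2.resize(s[325:375,285:345],None,fx=12,fy=12,interpolation=cv2.INTER_CUBIC); cv2.imwrite("pics/s15c.png",b)
for P in([473.7,-361.5,50],[475.4,-361.9,50],[473.7,-361.5,61],[475.4,-361.9,61],[472.3,-362.5,61],[472.3,-362.5,100]): 
    q=proj(c,P); print(P,q.round(1),((q-[285,325])*12+5.5).round(0))
E
```

```text
[473.7, -361.5, 50] [313.2 349. ] [344. 293.]
[475.4, -361.9, 50] [314.  349.2] [353. 295.]
[473.7, -361.5, 61] [313.3 345. ] [345. 246.]
[475.4, -361.9, 61] [314.1 345.2] [354. 248.]
[472.3, -362.5, 61] [312.6 345.3] [336. 250.]
[472.3, -362.5, 100] [312.8 331. ] [339.  78.]
```

View pics/s15c.png

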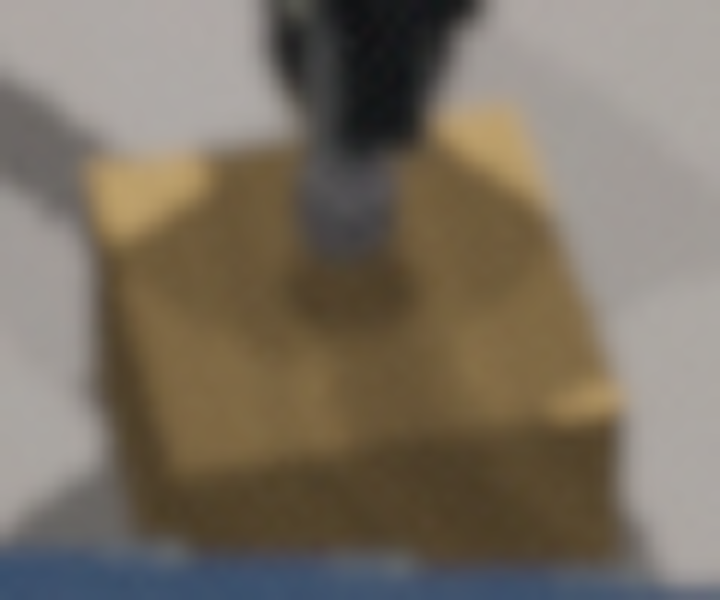

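The nipple (centre column 347) sits over the hole (centre column 351), about 0.8 mm off. I'll nudge it and lower with force checks.

```bash
python3 -m crank '{"travel":[[-0.008,-0.014,0.04],[0,0,0.08],[0,0,0.08],[0,0,0.08],[0,0,0.04],[0,0,0]],"rot":[[0,0,0],[0,0,0],[0,0,0],[0,0,0],[0,0,0],[0,0,0]]}'
```

```text
time: 15.48
eef_pos: [472.4, -361.5, 102.0]
tcp_rot: [0.802, -0.598, -0.0, -0.0]
ft_force: [0.6, 0.5, -2.1]
opening: 32.6
```

```bash
python3 -m crank '{"travel":[[0,0,0.08],[0,0,0.08],[0,0,0.08],[0,0,0.08],[0,0,0]],"rot":[[0,0,0],[0,0,0],[0,0,0],[0,0,0],[0,0,0]]}'; python3 -m crank '{"travel":[[0,0,0.06],[0,0,0.04],[0,0,0]],"rot":[[0,0,0],[0,0,0],[0,0,0]]}'
```

```text
time: 16.1
eef_pos: [472.2, -361.3, 85.8]
tcp_rot: [0.802, -0.598, -0.0, -0.0]
ft_force: [1.1, -0.2, -0.6]
opening: 32.4
time: 16.48
eef_pos: [472.4, -361.5, 81.1]
tcp_rot: [0.802, -0.598, -0.0, -0.0]
ft_force: [0.3, 0.1, -1.1]
opening: 32.2
```

No contact and the nipple is well inside. A few more gentle millimetres.

```bash
python3 -m crank '{"travel":[[0,0,0.04],[0,0,0.03],[0,0,0]],"rot":[[0,0,0],[0,0,0],[0,0,0]]}'; python3 w.py w16 472.3 -362
```

```text
time: 16.85
eef_pos: [472.4, -361.5, 77.6]
tcp_rot: [0.802, -0.598, -0.0, -0.0]
ft_force: [0.6, -0.8, -0.8]
opening: 32.3
t 16.85 tcp [ 472.4 -361.5   77.6] open 32.3 F [ 0.56 -0.75 -0.79] tilt [-2.e-04  3.e-04 -1.e+00]
units to target x,y [0.009 0.004]
```

View pics/w16.png

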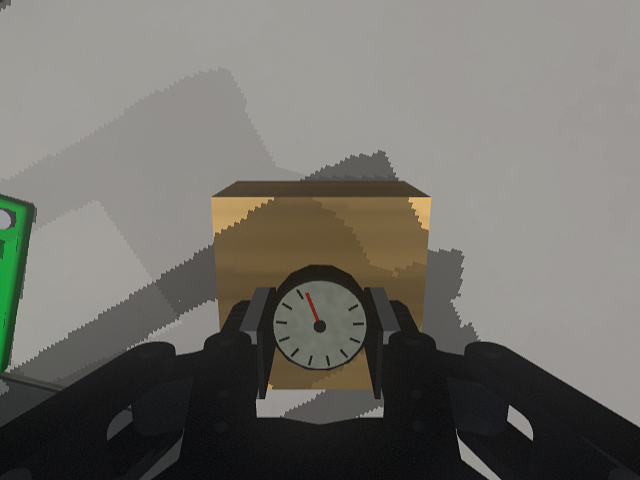

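```bash
python3 -m crank '{"travel":[[0,0,0.02],[0,0,0.02],[0,0,0]],"rot":[[0,0,0],[0,0,0],[0,0,0]]}'
```

```text
time: 17.27
eef_pos: [472.4, -361.5, 75.7]
tcp_rot: [0.802, -0.598, -0.0, -0.0]
ft_force: [-0.6, 0.2, -1.0]
opening: 32.1
```

```bash
python3 -m crank '{"travel":[[0,0,0.02],[0,0,0]],"rot":[[0,0,0],[0,0,0]]}'
```

```text
time: 17.52
eef_pos: [472.4, -361.5, 74.7]
tcp_rot: [0.802, -0.598, -0.0, -0.0]
ft_force: [-0.0, 0.4, -0.6]
opening: 31.9
```

```bash
python3 -m crank '{"travel":[[0,0,0],[0,0,0],[0,0,0]],"rot":[[0,0,0],[0,0,0],[0,0,0]]}' -0.2; python3 -m crank '{"travel":[[0,0,-0.1],[0,0,-0.3],[0,0,-0.5],[0,0,-0.7],[0,0,-0.5],[0,0,0]],"rot":[[0,0,0],[0,0,0],[0,0,0],[0,0,0],[0,0,0],[0,0,0]]}'; python3 w.py w17 475 -362; python3 - <<'E'
from h import *
s=get_image("side")[:,:,::-1]; cv2.imwrite("pics/s17.png",s); cv2.imwrite("pics/t17.png",get_image("top")[:,:,::-1])
cv2.imwrite("pics/s17c.png",cv2.resize(s[220:380,265:385],None,fx=4,fy=3.75,interpolation=cv2.INTER_CUBIC))
E
```

```text
time: 17.9
eef_pos: [472.5, -361.7, 74.9]
tcp_rot: [0.802, -0.598, 0.0, -0.0]
ft_force: [0.9, -0.1, -0.8]
opening: 51.1
time: 18.65
eef_pos: [473.9, -362.9, 183.0]
tcp_rot: [0.802, -0.598, 0.003, 0.0]
ft_force: [0.5, -0.3, 1.4]
opening: 51.6
t 18.65 tcp [ 473.9 -362.9  183. ] open 51.6 F [ 0.45 -0.32  1.35] tilt [ 0.0043 -0.004  -1.    ]
units to target x,y [-0.01  -0.026]
```

View pics/w17.png

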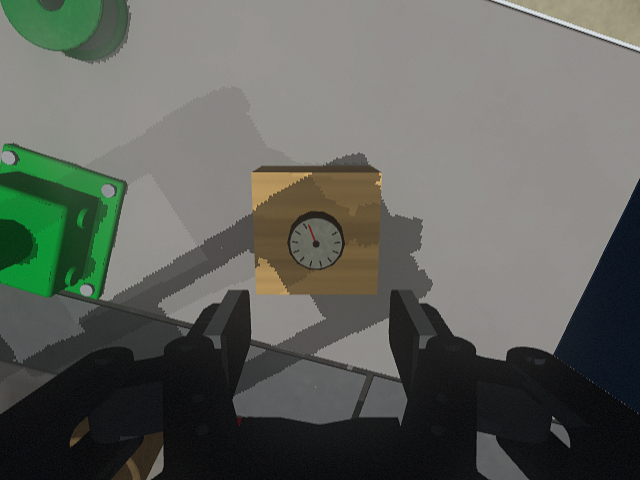

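View pics/s17c.png

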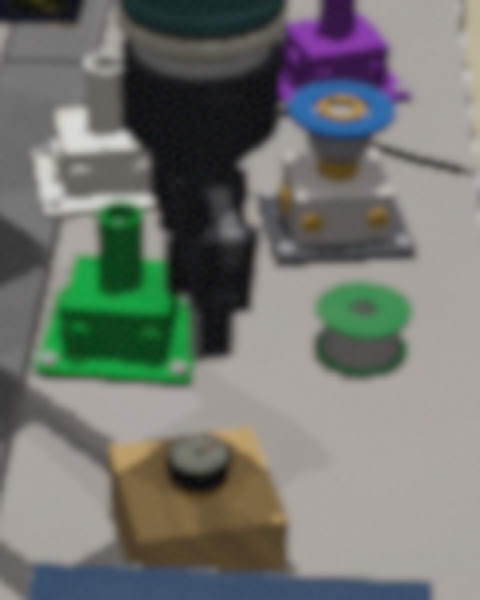

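The gauge stands in the block, with the dial at (316,243) in the wrist view and centred on the block. The sleeve and reel look untouched. A quick numeric check of height and offset:

```bash
python3 - <<'E'
from h import *
st=observe(); c=cam("wrist"); cs=cam("side"); ct=cam("top")
t=cv2.imread("pics/w17.png"); s=cv2.imread("pics/s17.png"); tp=cv2.imread("pics/t17.png")
def dial(im,x0,x1,y0,y1,th):
    h=cv2.cvtColor(im,cv2.COLOR_BGR2HSV); w=np.zeros(im.shape[:2],np.uint8)
    w[y0:y1,x0:x1]=((h[...,1]<70)&(im.min(2)>th))[y0:y1,x0:x1]
    n,l,sx,ce=cv2.connectedComponentsWithStats(w);k=1+np.argmax(sx[1:,4])
    return cv2.fitEllipse(cv2.convexHull(cv2.findNonZero((l==k).astype(np.uint8))))
a=dial(t,285,347,210,272,70); b=dial(s,306,324,332,352,80)
print(np.round(a[:2],1),np.round(b[:2],1))
print("wrist x side", meet(c,a[0],cs,b[0]))
X=plane(c,a[0],71);print("wrist@71",X.round(1),"dia",np.linalg.norm(plane(c,(a[0][0]-max(a[1])/2,a[0][1]),71)-plane(c,(a[0][0]+max(a[1])/2,a[0][1]),71)).round(1))
print("side@71",plane(cs,b[0],71).round(1))
cv2.imwrite("pics/t17c.png",cv2.resize(tp[170:330,220:520],None,fx=2.6,fy=2.6,interpolation=cv2.INTER_CUBIC))
h=cv2.cvtColor(s,cv2.COLOR_BGR2HSV)
m=cv2.inRange(h,(98,120,80),(122,255,255));m[:,:325]=0;m[:,375:]=0;m[:230]=0;m[270:]=0
print("ring side now",cv2.fitEllipse(cv2.convexHull(cv2.findNonZero(m))))
cv2.imwrite("pics/s17d.png",cv2.resize(s[325:375,285:345],None,fx=12,fy=12,interpolation=cv2.INTER_CUBIC))
E
```

```text
[[315.5 242.9]
 [ 49.7  51.4]] [[314.4 334.5]
 [ 17.4  20.6]]
wrist x side (array([ 476.75114908, -357.40387681,   86.05071646]), np.float64(2.561011527457007))
wrist@71 [ 474.1 -358.6   71. ] dia 29.6
side@71 [ 474.7 -339.4   71. ]
ring side now ((349.6806640625, 248.2370147705078), (16.44956398010254, 25.335643768310547), 92.26976776123047)
```

View pics/s17d.png

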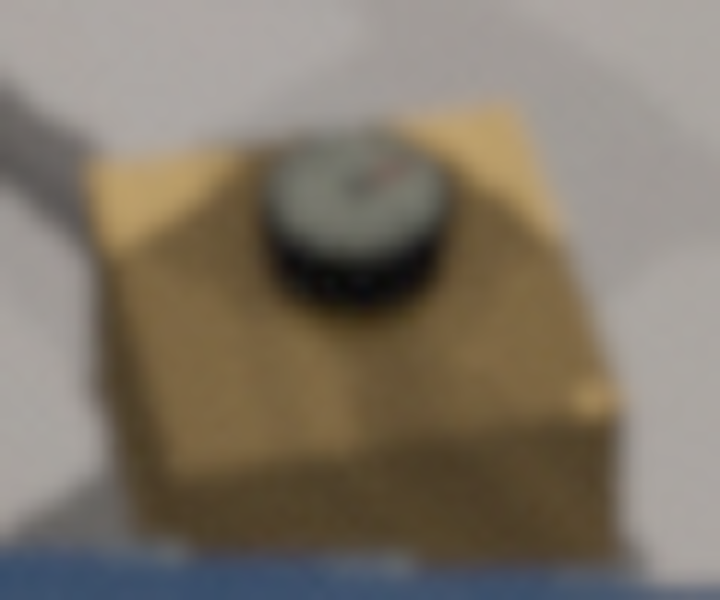

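View pics/t17c.png

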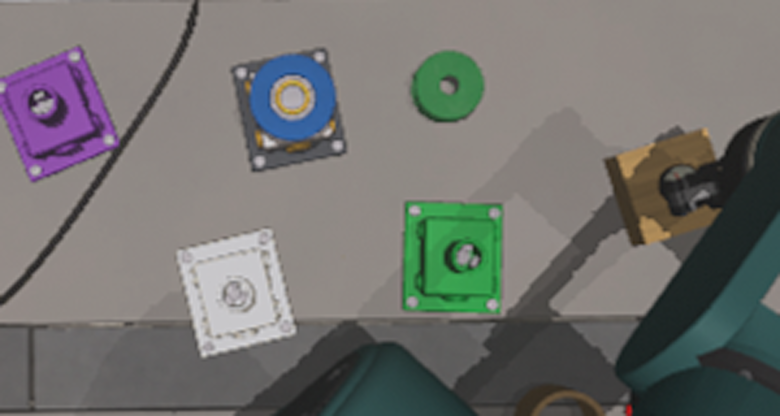

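The side mask picked up grey desk, so that number is bad. From the crop, the dial centre is at about (314.3,340.8), which puts it near z≈72 against 71 expected when home. The wrist picture was also taken before the arm settled, so I'll settle and recheck.

```bash
python3 -m crank '{"travel":[[0,0,0],[0,0,0],[0,0,0],[0,0,0]],"rot":[[0,0,0],[0,0,0],[0,0,0],[0,0,0]]}'; python3 w.py w18 475 -362; python3 - <<'E'
from h import *
c=cam("wrist"); cs=cam("side")
t=cv2.imread("pics/w18.png"); 
cv2.imwrite("pics/w18c.png",cv2.resize(t[150:310,230:410],None,fx=3.7,fy=3.7,interpolation=cv2.INTER_CUBIC))
g=cv2.cvtColor(t,cv2.COLOR_BGR2HSV); w=np.zeros(t.shape[:2],np.uint8); w[205:275,283:349]=((g[...,1]<70)&(t.min(2)>70))[205:275,283:349]
n,l,sx,ce=cv2.connectedComponentsWithStats(w);k=1+np.argmax(sx[1:,4]);a=cv2.fitEllipse(cv2.convexHull(cv2.findNonZero((l==k).astype(np.uint8))))
print(np.round(a[:2],1),"at 71",plane(c,a[0],71).round(1))
print(meet(c,a[0],cs,(314.3,340.8)))
E
```

```text
time: 19.3
eef_pos: [472.4, -361.5, 179.5]
tcp_rot: [0.802, -0.598, -0.0, -0.0]
ft_force: [-0.8, 0.7, -0.1]
opening: 51.3
t 19.3 tcp [ 472.4 -361.5  179.5] open 51.3 F [-0.78  0.67 -0.08] tilt [-3.e-04  4.e-04 -1.e+00]
units to target x,y [ 0.023 -0.047]
[[319.6 242.3]
 [ 50.7  52. ]] at 71 [ 475.5 -361.2   71. ]
(array([ 475.78467946, -361.08662015,   72.44530548]), np.float64(0.1686202887655671))
```

View pics/w18c.png

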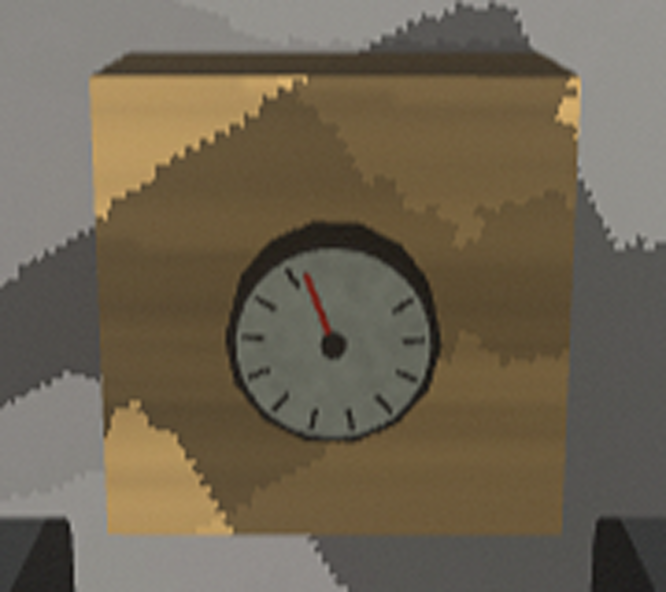

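The dial is at (475.8, −361.1) against the hole at (475.4, −361.9). Its height is 72.4, where 71 is home, which is within the camera error. The gauge is upright and the robot is clear, so I'm handing in.

```bash
python3 -c "
from rig import *
print(finish_job())"
```

```text
the job is handed in; nothing more can be done
None
```

I pressed the sleeve with both fingertips astride the gauge, feeling down in 1–3 mm steps. The highest force I read was about 10 N. The gauge popped up and I drew it straight out, reading about 11 N of pull partway. I then lowered it into the hole in the wooden block without contact, let it go and handed the job in at about 19.3 s.

**Gauge in the block:** the last check put the dial within about 1 mm of the hole's axis. It looked upright, and the robot was clear and touching nothing. The dial's height read 72.4 mm against 71 mm when fully home, inside the camera's error of about 2 mm.

**Coupling and bystanders:** the sleeve looked fully up in the side view, with its ring at the same pixel as at the start. In the last pictures the reel looked in place. I did not measure either bystander, and I did not check the bottle, which was outside the cropped views.

**Checks that failed or disagreed:**
- One automatic dial check first gave 86 mm. Its side-camera mask had picked up the desk and the arm had not settled, so I redid it once the arm was still, reading the dial's side-view position from an enlarged crop.
- After popping, the gauge leaned about 3 mm (roughly 4 degrees) towards one finger, and it straightened when gripped.
- The wrist and top cameras differed by about 2–3 mm in x throughout.

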